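Bench power box: isolator home, then selector across

ROBOT

A 6-joint arm with a two-finger parallel gripper is mounted at the origin on the work surface. World frame = base frame: x ahead of the robot, y to its left, z up, the work surface at z = 0. Lengths are in m, angles in rad, forces in N, time in s.
With the tool pointing down it reaches from about 0.3 to 0.875 m from the base axis. Payload 6.4 kg.
Tool frame: the origin (TCP) lies between the finger pads; the fingertips stand ctrl.tip_extent ahead of it and the grasp point (between the pads) is the TCP (ctrl.tip_extent is the distance from the TCP to the fingertips, in m); z points along the fingers, y is the line along which they close (so a half turn about z gives the same grasp; the last joint's range is limited). The gripper opens to 85 mm and grips with 20 to 120 N. Pads are 22 mm wide; open, the fingers measure 114 mm over their backs; the gripper's body (76 mm by 85 mm) begins 54 mm behind the grasp point. The pads swing forward as they close: fully open they stand 13 mm farther back than shut.
Start: joints at [1.042, 0.181, 1.607, -0, 1.354, -0.206], TCP at [0.182, 0.545, 0.25] pointing down, gripper open.
Joint ranges: [-2.99, 2.99], [-0.89, 2.07], [0.3, 2.58], [-1.14, 4.28], [0, 2.63], [-3.12, 3.12]. Speed limits (rad/s): [2.57, 2.57, 3.01, 3.14, 3.14, 3.14].

INTERFACE

Orientations are given as a unit quaternion [w, x, y, z].
In Python, from bench import ctrl gives the robot as it stands.
- The arm moves only by the tool send_rows, never from a script. Its arguments are lists of equal length, an entry for each row: "dr": the turn, a rotation vector about the tool's x, y, z in units of 6 degrees (1.0 is 6 degrees), a list of three; "xyz": the shift along the tool's x, y, z in cm, a list of three; "jaw": the opening in per cent of the stroke, from 0 (shut) to 100 (fully open). In form: {"dr": [[wx, wy, wz], ...], "xyz": [[dx, dy, dz], ...], "jaw": [jaw, ...]}. A call has exactly 8 rows; each row is the pose to reach, as a shift and turn from the pose commanded when the call began, along the tool's axes at that moment; what a row does not reach only later rows make up. A row lasts 1/8 s, in which the tool goes at most 62.5 mm and 10.7 degrees, less where a joint would pass 70% of its speed; a pose out of reach is approached as far as the arm can. A call with a gripper value outside its range is refused whole. The fingers move at their own pace and stop on an object; the grip force is fixed at half the most. Time passes only in rows, so rows that repeat a pose let the fingers close, or fill a call up. It gives the time, the measured TCP pose, the force, the opening and the grip force at its end, in the units of the state.
- ctrl.get_obs(): the state, without advancing time (a new reading comes with each control period).
- ctrl.camera(name): name is "side" or "top"; returns the picture (384x512x3 uint8, red, green, blue); there is no depth.
- ctrl.calibration(name): a dict with "camera_matrix" (3x3 intrinsics, pixels), "world_from_camera" (4x4, takes a point from camera to world coordinates). Camera axes: x right, y up, looking along -z (the intrinsics and any distortion apply to the point x, -y, -z); pixel columns grow to the right and rows downward; lengths in m; the calibration is good to about 2 mm. A picture is of the moment at which its call begins. calibration takes no time and is no camera call.
- ctrl.hand_in(): hands the job in; it is judged then, once.
The state is a dict: "time_s": time; "q": joint angles; "dq": joint speeds; "joint_efforts": joint torques, N m; "eef_pos": TCP position; "eef_rot": TCP orientation; "wrist_force": force on the tool from outside, world axes, zero at the start; "torque": the same for the moment, N m; "opening": opening from 0.0 (shut) to 1.0 (fully open); "grasp_force": force on a finger pad.
Only numpy, scipy, OpenCV 4.12 (cv2) and the standard library are available. Lean on these libraries where they do the work, as an engineer would, in place of code of your own. Each camera call takes 0.05 s, during which the arm holds its last target. There are 200 camera calls.

TASK

Power up the bench: on the grey power box, turn the long isolator handle (on the square plate) clockwise, seen from above, until it is fully home against its stop, then turn the shorter selector handle (on the round plate) clockwise fully home too, and let go. An interlock holds the selector until the isolator is fully home, and where home lies must be felt: stop turning as soon as a handle meets firm resistance, never force either one, and leave the things lying beside the box where they are.

Things in the scene. Friction and masses are not known exactly. Their poses are not given: they have to be found in the camera images.
- power_box: grey steel box fixed to the desk, 170 (x) by 270 (y) by 60 mm high; origin at the centre of its underside; z up. The isolator's upright axis is at (0, +70) mm in its frame, the selector's at (0, -70) mm. Everything of the interlock is inside it, out of sight
- isolator_grip (a point): point on the turning axis of the isolator handle, at the height to grip (91 mm above the desk). The handle is a black bar 72 mm long (along this point's x), 14 mm thick (y), its sides 30 mm high from 74 to 104 mm above the desk, on a round skirt of 24 mm radius, over a 94 mm square steel plate. A white mark is on its +x end. Grip it across its 14 mm
- selector_grip (a point): the same point of the selector handle: a black bar 48 mm long (along x), 14 mm thick, same heights, skirt radius 22 mm, over a round plate of 38 mm radius
- isolator (a joint): angle of the isolator (rad), grows clockwise seen from above; 0 to 0.12 at the start, bar then along the box's x. Friction 0.40 N m: it stays where it is left. Home is a firm stop met somewhere between 0.65 and 1.45, different on every box (hidden cam, clamped at an unknown angle on the shaft). Some 0.04 rad short of it the selector's bolt still jams
- selector (a joint): angle of the selector (rad), grows clockwise seen from above; 0 to 0.08 at the start, bar then along the box's x. Friction 0.25 N m. It drives the bolt 30 mm per rad. With the isolator not home it is stopped hard at about 0.2; with the isolator home it turns to a firm sprung stop at 1.0, which gives about 0.06 rad under 18 N
- stop_post: hidden sprung post in the box that the isolator's cam meets at home, 30 mm from the isolator's axis: each newton on it is 0.03 N m on the handle, above friction. It gives about 0.06 rad under 18 N; turn until clearly felt (5 to 12 N). The handle's friction keeps it pressed when let go
- bolt: hidden steel bolt, 12 mm wide, that the selector drives along the box's +y towards the isolator's cam; its tip (origin) enters a notch of the cam, about 15 mm wide, when the isolator is home. 0.03 N m on the handle above friction for each newton on it
- solder_spool: loose aluminium solder spool, 54 mm across, 40 mm high; origin under its centre; leave it alone
- screwdriver: loose screwdriver, 170 mm long along x; leave it alone
- multimeter: loose black multimeter lying flat, 150 by 75 by 32 mm; leave it alone

How it is judged:
By the outcome, as a careful person would: the job done as asked, in the order asked, and still so for the second after the job is handed in, with the robot touching nothing.
It also fails if it takes over 72 s, if anything falls off the work surface, if the arm or the gripper's body presses on something with over 40 N, if the wrist force passes 120 N, or if a joint passes its speed limit or range.

## Working session

There is one attempt and no reset: what is moved stays moved. The work goes in short steps, Python scripts to look and compute and a tool call to move; the robot and the scene stay as the last step left them, time stands still between calls to the robot, and variables do not carry over. Pictures are saved under pics/ and viewed, at most 10 in all, crops included, and the job is handed in when it is done.

Besides the shell and the picture viewer there is one more tool, called in YAML: its name, and indented under it one key for each argument. send_rows: Moves the arm, as the interface text tells. Its arguments: {"type":"object","properties":{"dr":{"type":"array","items":{"type":"array","items":{"type":"number"}}},"xyz":{"type":"array","items":{"type":"array","items":{"type":"number"}}},"jaw":{"type":"array","items":{"type":"number"}}},"required":["dr","xyz","jaw"]}

```bash
mkdir -p pics; python3 - <<'E'
from bench import ctrl
import cv2
o=ctrl.get_obs();print(o, ctrl.tip_extent)
for n in("top","side"):
    cv2.imwrite(f"pics/{n}0.png",ctrl.camera(n)[:,:,::-1]);c=ctrl.calibration(n);print(c)
E
```

```text
{'time_s': 0.0, 'q': array([ 1.04171079e+00,  1.81532668e-01,  1.60797062e+00,  1.97277124e-05,
        1.35379847e+00, -2.06305472e-01]), 'dq': array([-0.00067119,  0.00037633,  0.00053306,  0.00098987, -0.00149934,
       -0.00152371]), 'joint_efforts': array([ 1.59037816e-03, -4.44885814e+01, -3.51333797e+01, -2.69554939e-04,
        9.20728140e-03, -1.59184725e-05]), 'eef_pos': array([0.18211558, 0.54487115, 0.2494069 ]), 'eef_rot': array([-3.16169525e-04,  1.60692376e-01,  9.87004169e-01, -7.93970864e-04]), 'wrist_force': array([ 1.13601583,  0.6262206 , -0.20555816]), 'torque': array([ 0.02075069, -0.0031892 ,  0.02896184]), 'grasp_force': 0.0, 'opening': 0.9977638984486119} 0.019
{'camera_matrix': array([[440.63825023,   0.        , 257.61680477],
       [  0.        , 440.63825023, 191.77917315],
       [  0.        ,   0.        ,   1.        ]]), 'world_from_camera': array([[ 2.36807942e-04,  9.98583184e-01, -5.32124835e-02,
         5.33851194e-01],
       [-9.99713803e-01,  1.50934807e-03,  2.38754019e-02,
         6.73869575e-02],
       [ 2.39218910e-02,  5.31916003e-02,  9.98297750e-01,
         1.22579188e+00],
       [ 0.00000000e+00,  0.00000000e+00,  0.00000000e+00,
         1.00000000e+00]])}
{'camera_matrix': array([[352.50375704,   0.        , 250.03197414],
       [  0.        , 352.50375704, 191.76888057],
       [  0.        ,   0.        ,   1.        ]]), 'world_from_camera': array([[ 0.90880488,  0.24829847, -0.33529324,  0.32759371],
       [-0.41666496,  0.58162086, -0.6986469 , -0.53731283],
       [ 0.02154059,  0.77463865,  0.63203715,  0.63274652],
       [ 0.        ,  0.        ,  0.        ,  1.        ]])}
```

View pics/top0.png

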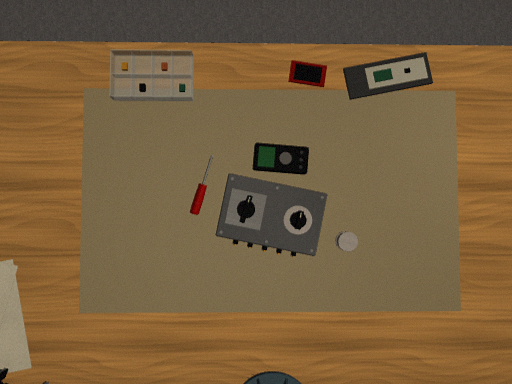

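View pics/side0.png

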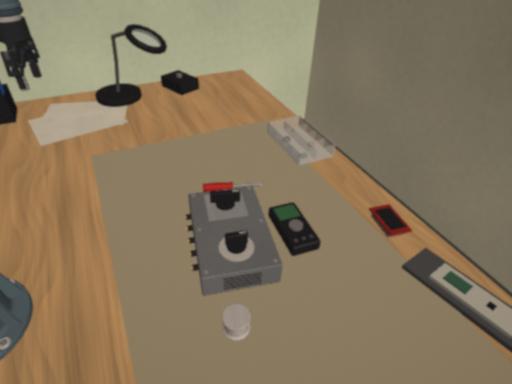

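The top view shows the isolator on the square plate near (247,209), the selector on the round plate near (298,220), and the box corners near (231,174), (327,192), (316,255) and (217,236). Next I'll measure these with masks.

```bash
cat > h.py <<'E'
import numpy as np, cv2
from bench import ctrl
def ray(n,p,z):
    c=ctrl.calibration(n);K=c["camera_matrix"];T=c["world_from_camera"]
    d=T[:3,:3]@np.array([(p[0]-K[0,2])/K[0,0],-(p[1]-K[1,2])/K[1,1],-1]);o=T[:3,3]
    return o+d*(z-o[2])/d[2]
E
python3 - <<'E'
from h import *
im=cv2.imread("pics/top0.png");g=im.max(2).astype(int);sat=g-im.min(2)
x0,y0=205,165
roi=(slice(165,265),slice(205,340))
m=((sat[roi]<22)).astype(np.uint8); m=cv2.morphologyEx(m,cv2.MORPH_OPEN,np.ones((7,7)))
cs,_=cv2.findContours(m,0,1);c=max(cs,key=cv2.contourArea)
r=cv2.minAreaRect(c);bp=cv2.boxPoints(r)+[x0,y0];print("box",bp.round(1).tolist())
W=np.array([ray("top",p,.06)[:2] for p in bp]);print(W.round(4).tolist(),W.mean(0),[np.linalg.norm(W[i]-W[i-1]) for i in range(4)])
for nm,(u,v),z in(("iso",(247,209),.104),("sel",(298,220),.104)):
    mm=np.zeros(g.shape,np.uint8);mm[v-18:v+19,u-18:u+19]=1
    for nm2,mask,zz in(("dark",(g<45),z),("light",(g>125)&(sat<40),.06)):
        k=(mask&(mm>0)).astype(np.uint8);n,l,s,ce=cv2.connectedComponentsWithStats(k)
        i=1+np.argmax(s[1:,4]);p=np.argwhere(l==i)[:,::-1].astype(np.float32)
        q=cv2.minAreaRect(p);P=np.array([ray("top",a,zz)[:2] for a in cv2.boxPoints(q)])
        print(nm,nm2,s[i,4],np.round(q[0],1),P.mean(0),P.round(4).tolist())
cv2.imwrite("pics/c.png",cv2.resize(im[165:265,205:340],None,fx=5.9,fy=5.9,interpolation=cv2.INTER_CUBIC))
E
```

```text
box [[214.8, 236.2], [227.9, 172.8], [327.5, 193.4], [314.4, 256.8]]
[[0.4787, 0.1521], [0.6462, 0.1183], [0.5919, -0.1465], [0.4244, -0.1104]] [0.53530849 0.00336157] [np.float64(0.2680341829275074), np.float64(0.17088670998939332), np.float64(0.2702871219074687), np.float64(0.1713918024239965)]
iso dark 291 [245.6 208.6] [0.55087111 0.07118802] [[0.5466, 0.1093], [0.5881, 0.062], [0.5551, 0.0331], [0.5137, 0.0804]]
iso light 2 [249.  197.5] [0.580792   0.06231847] [[0.5795, 0.0623], [0.5795, 0.0623], [0.5821, 0.0623], [0.5821, 0.0623]]
sel dark 209 [297.5 219.5] [ 0.52311251 -0.06108459] [[0.5447, -0.042], [0.5447, -0.0804], [0.5015, -0.0801], [0.5015, -0.0419]]
sel light 352 [297.5 219.5] [ 0.52272641 -0.06614194] [[0.5584, -0.0304], [0.5584, -0.1022], [0.487, -0.1017], [0.4871, -0.0302]]
```

View pics/c.png

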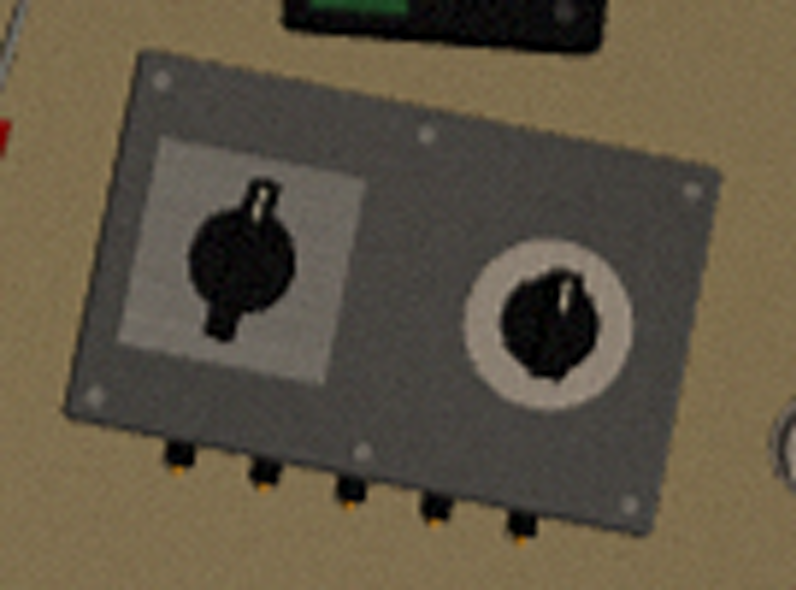

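The crop shows the isolator axis near crop (242,260), with its bar turned about 16° clockwise in the image. The selector is near (549,325). Box sizes check out at 0.268–0.270 × 0.171 m, with yaw about -0.20. The target axes are iso (0.550, 0.0715) and sel (0.522, -0.0655).

send_rows:
  dr:
    - [0,0,0]
    - [0,0,-0.1]
    - [0,0,-0.2]
    - [0,0,-0.3]
    - [0,0,-0.4]
    - [0,0,-0.4]
    - [0,0,-0.4]
    - [0,0,-0.4]
  xyz:
    - [-4,-2.7,0]
    - [-9,-6,0]
    - [-14,-9.3,0]
    - [-19,-12.6,0]
    - [-24,-16,0]
    - [-29,-19.3,0]
    - [-34,-22.6,0]
    - [-39,-26,0]
  jaw: [60,60,60,60,60,60,60,60]

```text
time_s: 1.1
eef_pos: [0.4705, 0.1733, 0.2501]
eef_rot: [-0.0, 0.14, 0.99, 0.0]
wrist_force: [0.9, 1.2, -0.1]
opening: 0.595
grasp_force: 0.0
```

```bash
cat >> h.py <<'E'
from scipy.spatial.transform import Rotation as R
def st(t=None,z=None):
    o=ctrl.get_obs();w,x,y,zz=o["eef_rot"];M=R.from_quat([x,y,zz,w]).as_matrix()
    print("t",round(o["time_s"],2),"pos",o["eef_pos"].round(4),"yaw",round(np.arctan2(-M[1,0],-M[0,0]),4),"F",o["wrist_force"].round(1),"T",o["torque"].round(3),"q6",o["q"][5].round(3),"eff6",o["joint_efforts"][5].round(3),"op",round(o["opening"],3),"gf",round(o["grasp_force"],1),"tz",M[:,2].round(3))
    if t is not None: print("to go tool cm",(M.T@(np.array(list(t)+[z])-o["eef_pos"])*100).round(2))
E
python3 -c "
from h import *
st((.55,.0715),.17)"
```

```text
t 1.1 pos [0.4705 0.1733 0.2501] yaw -0.281 F [ 0.9  1.2 -0.1] T [ 0.081 -0.038  0.01 ] q6 -1.174 eff6 1.159 op 0.595 gf 0.0 tz [-0.  0. -1.]
to go tool cm [-10.46  -7.58   8.01]
```

send_rows:
  dr:
    - [0,0,0]
    - [0,0,0]
    - [0,0,0]
    - [0,0,0]
    - [0,0,0]
    - [0,0,0]
    - [0,0,0]
    - [0,0,0]
  xyz:
    - [-4,-3,2]
    - [-8,-6,4]
    - [-10.5,-7.6,7]
    - [-10.5,-7.6,9]
    - [-10.5,-7.6,10]
    - [-10.5,-7.6,10.5]
    - [-10.5,-7.6,10.5]
    - [-10.5,-7.6,10.5]
  jaw: [60,60,60,60,60,60,60,60]

```text
time_s: 2.1
eef_pos: [0.5501, 0.0732, 0.1463]
eef_rot: [0.001, 0.14, 0.99, 0.0]
wrist_force: [-0.7, -0.4, -0.2]
opening: 0.596
grasp_force: 0.0
```

```bash
python3 -c "
from h import *
im=np.ascontiguousarray(ctrl.camera('side')[:,:,::-1]);cv2.imwrite('pics/s1.png',cv2.resize(im[130:300,150:330],None,fx=3.3,fy=3.3,interpolation=cv2.INTER_CUBIC))
st((.55,.0715),.095)"
```

```text
t 2.15 pos [0.5501 0.0732 0.1462] yaw -0.2804 F [0.2 0.3 0.5] T [-0.046  0.042 -0.046] q6 -1.372 eff6 0.0 op 0.597 gf 0.0 tz [ 0.002 -0.    -1.   ]
to go tool cm [-0.03 -0.16  5.12]
```

View pics/s1.png

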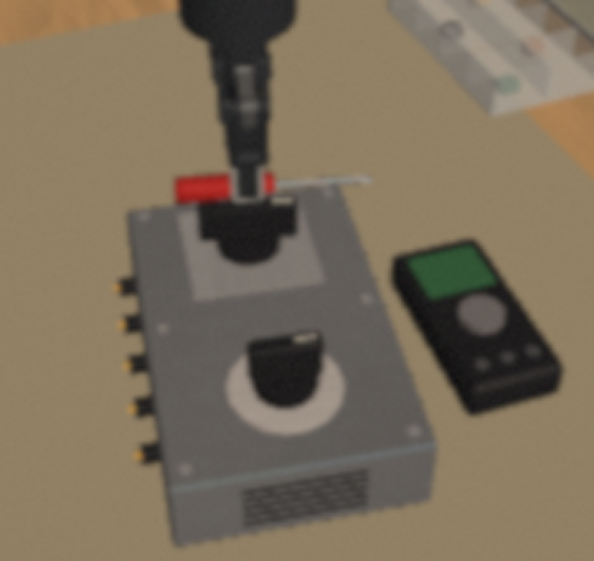

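The side view shows the fingers straight above the isolator bar, centred near crop (248,200). Next I'll descend and close.

send_rows:
  dr:
    - [0,0,0]
    - [0,0,0]
    - [0,0,0]
    - [0,0,0]
    - [0,0,0]
    - [0,0,0]
    - [0,0,0]
    - [0,0,0]
  xyz:
    - [0,-0.15,2]
    - [0,-0.15,4]
    - [0,-0.15,5.1]
    - [0,-0.15,5.1]
    - [0,-0.15,5.1]
    - [0,-0.15,5.1]
    - [0,-0.15,5.1]
    - [0,-0.15,5.1]
  jaw: [60,60,60,60,0,0,0,0]

```text
time_s: 3.15
eef_pos: [0.5499, 0.0718, 0.0953]
eef_rot: [0.001, 0.14, 0.99, 0.0]
wrist_force: [-1.2, 2.8, 5.6]
opening: 0.154
grasp_force: 59.1
```

```bash
python3 -c "
from h import *
st((.55,.0715),.095)"
```

```text
t 3.15 pos [0.5499 0.0718 0.0953] yaw -0.2812 F [-1.2  2.8  5.6] T [ 0.428  0.127 -0.171] q6 -1.375 eff6 -0.246 op 0.154 gf 59.1 tz [ 0.002  0.001 -1.   ]
to go tool cm [-0.01 -0.03  0.03]
```

send_rows:
  dr:
    - [0,0,0.5]
    - [0,0,1]
    - [0,0,1.6]
    - [0,0,2.2]
    - [0,0,2.8]
    - [0,0,3.4]
    - [0,0,4]
    - [0,0,4.4]
  xyz:
    - [0,0,0]
    - [0,0,0]
    - [0,0,0]
    - [0,0,0]
    - [0,0,0]
    - [0,0,0]
    - [0,0,0]
    - [0,0,0]
  jaw: [0,0,0,0,0,0,0,0]

```text
time_s: 4.15
eef_pos: [0.5502, 0.0723, 0.0953]
eef_rot: [0.001, 0.363, 0.932, 0.001]
wrist_force: [0.6, 5.4, 4.5]
opening: 0.155
grasp_force: 58.7
```

```bash
python3 -c "
from h import *
st((.55,.0715),.095)"
```

```text
t 4.15 pos [0.5502 0.0723 0.0953] yaw -0.7419 F [0.6 5.4 4.5] T [ 0.868 -0.197  0.406] q6 -0.913 eff6 0.07 op 0.155 gf 58.7 tz [ 0.003  0.001 -1.   ]
to go tool cm [-0.04 -0.08  0.03]
```

send_rows:
  dr:
    - [0,0,0.1]
    - [0,0,0.2]
    - [0,0,0.3]
    - [0,0,0.4]
    - [0,0,0.5]
    - [0,0,0.6]
    - [0,0,0.7]
    - [0,0,0.7]
  xyz:
    - [0,0,0]
    - [0,0,0]
    - [0,0,0]
    - [0,0,0]
    - [0,0,0]
    - [0,0,0]
    - [0,0,0]
    - [0,0,0]
  jaw: [0,0,0,0,0,0,0,0]

```text
time_s: 5.15
eef_pos: [0.5503, 0.0724, 0.0953]
eef_rot: [0.001, 0.396, 0.918, 0.001]
wrist_force: [2.4, 7.4, 4.9]
opening: 0.155
grasp_force: 58.7
```

```bash
python3 -c "
from h import *
st()"
```

```text
t 5.15 pos [0.5503 0.0724 0.0953] yaw -0.8139 F [2.4 7.4 4.9] T [ 0.859 -0.215  0.288] q6 -0.841 eff6 0.367 op 0.155 gf 58.7 tz [ 0.003  0.001 -1.   ]
```

send_rows:
  dr:
    - [0,0,0.1]
    - [0,0,0.2]
    - [0,0,0.3]
    - [0,0,0.4]
    - [0,0,0.4]
    - [0,0,0.4]
    - [0,0,0.4]
    - [0,0,0.4]
  xyz:
    - [0,0,0]
    - [0,0,0]
    - [0,0,0]
    - [0,0,0]
    - [0,0,0]
    - [0,0,0]
    - [0,0,0]
    - [0,0,0]
  jaw: [0,0,0,0,0,0,0,0]

```text
time_s: 6.15
eef_pos: [0.5503, 0.0725, 0.0953]
eef_rot: [0.001, 0.415, 0.91, 0.001]
wrist_force: [2.0, 6.9, 4.5]
opening: 0.156
grasp_force: 58.7
```

```bash
python3 -c "
from h import *
st()"
```

```text
t 6.15 pos [0.5503 0.0725 0.0953] yaw -0.8558 F [2.  6.9 4.5] T [ 0.906 -0.213  0.28 ] q6 -0.8 eff6 0.316 op 0.156 gf 58.7 tz [ 0.003  0.001 -1.   ]
```

send_rows:
  dr:
    - [0,0,0.05]
    - [0,0,0.1]
    - [0,0,0.15]
    - [0,0,0.2]
    - [0,0,0.25]
    - [0,0,0.3]
    - [0,0,0.35]
    - [0,0,0.4]
  xyz:
    - [0,0,0]
    - [0,0,0]
    - [0,0,0]
    - [0,0,0]
    - [0,0,0]
    - [0,0,0]
    - [0,0,0]
    - [0,0,0]
  jaw: [0,0,0,0,0,0,0,0]

```text
time_s: 7.15
eef_pos: [0.5504, 0.0725, 0.0954]
eef_rot: [0.001, 0.434, 0.901, 0.001]
wrist_force: [1.8, 6.7, 3.9]
opening: 0.151
grasp_force: 58.6
```

```bash
python3 -c "
from h import *
st()"
```

```text
t 7.15 pos [0.5504 0.0725 0.0954] yaw -0.8976 F [1.8 6.7 3.9] T [ 0.864 -0.202  0.379] q6 -0.758 eff6 0.355 op 0.151 gf 58.6 tz [ 0.003  0.001 -1.   ]
```

send_rows:
  dr:
    - [0,0,0.05]
    - [0,0,0.1]
    - [0,0,0.15]
    - [0,0,0.2]
    - [0,0,0.25]
    - [0,0,0.3]
    - [0,0,0.35]
    - [0,0,0.4]
  xyz:
    - [0,0,0]
    - [0,0,0]
    - [0,0,0]
    - [0,0,0]
    - [0,0,0]
    - [0,0,0]
    - [0,0,0]
    - [0,0,0]
  jaw: [0,0,0,0,0,0,0,0]

```text
time_s: 8.15
eef_pos: [0.5505, 0.0725, 0.0954]
eef_rot: [0.001, 0.453, 0.892, 0.001]
wrist_force: [2.6, 6.8, 3.7]
opening: 0.151
grasp_force: 58.6
```

```bash
python3 -c "
from h import *
st()"
```

```text
t 8.15 pos [0.5505 0.0725 0.0954] yaw -0.9395 F [2.6 6.8 3.7] T [ 0.957 -0.211  0.451] q6 -0.716 eff6 0.356 op 0.151 gf 58.6 tz [ 0.003  0.001 -1.   ]
```

send_rows:
  dr:
    - [0,0,0.05]
    - [0,0,0.1]
    - [0,0,0.15]
    - [0,0,0.2]
    - [0,0,0.25]
    - [0,0,0.3]
    - [0,0,0.3]
    - [0,0,0.35]
  xyz:
    - [0,0,0]
    - [0,0,0]
    - [0,0,0]
    - [0,0,0]
    - [0,0,0]
    - [0,0,0]
    - [0,0,0]
    - [0,0,0]
  jaw: [0,0,0,0,0,0,0,0]

```text
time_s: 9.15
eef_pos: [0.5505, 0.0726, 0.0954]
eef_rot: [0.001, 0.469, 0.883, 0.001]
wrist_force: [2.6, 6.6, 2.6]
opening: 0.15
grasp_force: 58.6
```

```bash
python3 -c "
from h import *
st()"
```

```text
t 9.15 pos [0.5505 0.0726 0.0954] yaw -0.976 F [2.6 6.6 2.6] T [ 0.931 -0.333  0.399] q6 -0.679 eff6 0.336 op 0.15 gf 58.6 tz [ 0.003  0.001 -1.   ]
```

send_rows:
  dr:
    - [0,0,0.05]
    - [0,0,0.1]
    - [0,0,0.15]
    - [0,0,0.2]
    - [0,0,0.25]
    - [0,0,0.3]
    - [0,0,0.35]
    - [0,0,0.4]
  xyz:
    - [0,0,0]
    - [0,0,0]
    - [0,0,0]
    - [0,0,0]
    - [0,0,0]
    - [0,0,0]
    - [0,0,0]
    - [0,0,0]
  jaw: [0,0,0,0,0,0,0,0]

```text
time_s: 10.15
eef_pos: [0.5505, 0.0726, 0.0954]
eef_rot: [0.001, 0.487, 0.873, 0.001]
wrist_force: [3.8, 7.6, 3.2]
opening: 0.155
grasp_force: 58.6
```

```bash
python3 -c "
from h import *
st()"
```

```text
t 10.15 pos [0.5505 0.0726 0.0954] yaw -1.0177 F [3.8 7.6 3.2] T [ 0.936 -0.289  0.582] q6 -0.637 eff6 0.508 op 0.155 gf 58.6 tz [ 0.003  0.001 -1.   ]
```

Torque rose above friction, which looks like contact at about 5 N. I'll make one small step to confirm.

send_rows:
  dr:
    - [0,0,0.02]
    - [0,0,0.04]
    - [0,0,0.06]
    - [0,0,0.08]
    - [0,0,0.1]
    - [0,0,0.1]
    - [0,0,0.12]
    - [0,0,0.12]
  xyz:
    - [0,0,0]
    - [0,0,0]
    - [0,0,0]
    - [0,0,0]
    - [0,0,0]
    - [0,0,0]
    - [0,0,0]
    - [0,0,0]
  jaw: [0,0,0,0,0,0,0,0]

```text
time_s: 11.15
eef_pos: [0.5505, 0.0726, 0.0954]
eef_rot: [0.001, 0.493, 0.87, 0.001]
wrist_force: [2.2, 6.0, 3.4]
opening: 0.147
grasp_force: 58.6
```

```bash
python3 -c "
from h import *
st()"
```

```text
t 11.15 pos [0.5505 0.0726 0.0954] yaw -1.03 F [2.2 6.  3.4] T [ 0.963 -0.309  0.549] q6 -0.625 eff6 0.597 op 0.147 gf 58.6 tz [ 0.003  0.001 -1.   ]
```

Both the joint effort and the moment climb with the turn, at about 9 N m/rad, so this is the stop at roughly 7–8 N. Next I'll release and lift.

send_rows:
  dr:
    - [0,0,0]
    - [0,0,0]
    - [0,0,0]
    - [0,0,0]
    - [0,0,0]
    - [0,0,0]
    - [0,0,0]
    - [0,0,0]
  xyz:
    - [0,0,0]
    - [0,0,0]
    - [0,0,0]
    - [0,0,-0.5]
    - [0,0,-2.5]
    - [0,0,-5]
    - [0,0,-6]
    - [0,0,-6]
  jaw: [50,50,50,50,50,50,50,50]

```text
time_s: 12.15
eef_pos: [0.5497, 0.0714, 0.155]
eef_rot: [0.001, 0.493, 0.87, 0.0]
wrist_force: [0.8, 0.5, 0.7]
opening: 0.502
grasp_force: 0.0
```

```bash
python3 -c "
from h import *
st((.522,-.0655),.155)"
```

```text
t 12.15 pos [0.5497 0.0714 0.155 ] yaw -1.0318 F [0.8 0.5 0.7] T [ 0.003 -0.01   0.007] q6 -0.624 eff6 -0.0 op 0.502 gf 0.0 tz [ 0.002 -0.    -1.   ]
to go tool cm [-10.33  -9.4   -0.  ]
```

send_rows:
  dr:
    - [0,0,-1.2]
    - [0,0,-2.6]
    - [0,0,-4]
    - [0,0,-5.4]
    - [0,0,-6.6]
    - [0,0,-7.5]
    - [0,0,-7.5]
    - [0,0,-7.5]
  xyz:
    - [-2,-2,0]
    - [-5,-4.6,0]
    - [-8,-7.3,0]
    - [-10,-9,0]
    - [-10.3,-9.35,0]
    - [-10.3,-9.35,0]
    - [-10.3,-9.35,0]
    - [-10.3,-9.35,0]
  jaw: [50,50,50,50,50,50,50,50]

```text
time_s: 13.15
eef_pos: [0.5214, -0.0647, 0.1536]
eef_rot: [-0.001, 0.124, 0.992, 0.0]
wrist_force: [-0.2, 0.2, 0.6]
opening: 0.5
grasp_force: 0.0
```

```bash
python3 -c "
from h import *
im=np.ascontiguousarray(ctrl.camera('side')[:,:,::-1]);cv2.imwrite('pics/s2.png',cv2.resize(im[130:300,150:330],None,fx=3.3,fy=3.3,interpolation=cv2.INTER_CUBIC))
st((.5225,-.065),.095)"
```

```text
t 13.2 pos [ 0.5215 -0.0647  0.1538] yaw -0.2476 F [0.6 0.5 0. ] T [ 0.007 -0.024  0.012] q6 -1.673 eff6 0.012 op 0.499 gf 0.0 tz [-0.001  0.    -1.   ]
to go tool cm [-0.11 -0.01  5.88]
```

View pics/s2.png

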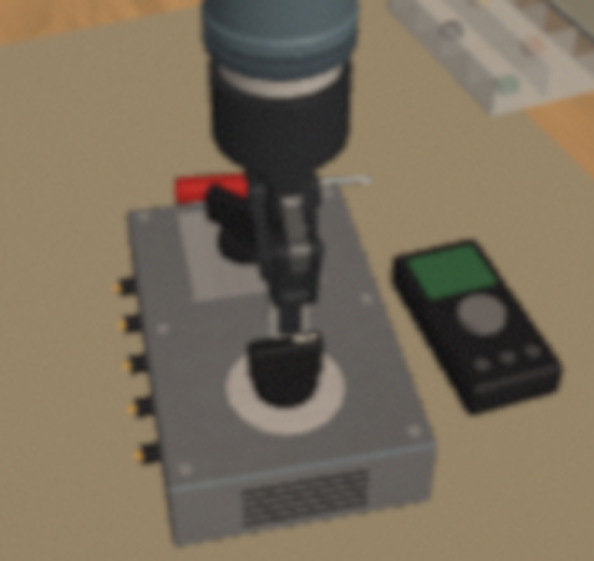

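The isolator has turned (bar at crop (235,215)) and the gripper is centred over the selector bar near (287,335). Next I'll descend and grip it.

send_rows:
  dr:
    - [0,0,0]
    - [0,0,0]
    - [0,0,0]
    - [0,0,0]
    - [0,0,0]
    - [0,0,0]
    - [0,0,0]
    - [0,0,0]
  xyz:
    - [-0.1,0,2]
    - [-0.1,0,4]
    - [-0.1,0,5.9]
    - [-0.1,0,5.9]
    - [-0.1,0,5.9]
    - [-0.1,0,5.9]
    - [-0.1,0,5.9]
    - [-0.1,0,5.9]
  jaw: [50,50,50,50,0,0,0,0]

```text
time_s: 14.2
eef_pos: [0.5234, -0.0657, 0.0964]
eef_rot: [0.001, 0.123, 0.992, -0.0]
wrist_force: [-2.2, -1.4, 6.0]
opening: 0.149
grasp_force: 59.4
```

```bash
python3 -c "
from h import *
st()"
```

```text
t 14.2 pos [ 0.5234 -0.0657  0.0964] yaw -0.2465 F [-2.2 -1.4  6. ] T [-0.273  0.383 -0.035] q6 -1.674 eff6 -0.037 op 0.149 gf 59.4 tz [ 0.002 -0.001 -1.   ]
```

send_rows:
  dr:
    - [0,0,0.3]
    - [0,0,0.6]
    - [0,0,0.9]
    - [0,0,1.2]
    - [0,0,1.3]
    - [0,0,1.4]
    - [0,0,1.5]
    - [0,0,1.6]
  xyz:
    - [0,0,0]
    - [0,0,0]
    - [0,0,0]
    - [0,0,0]
    - [0,0,0]
    - [0,0,0]
    - [0,0,0]
    - [0,0,0]
  jaw: [0,0,0,0,0,0,0,0]

```text
time_s: 15.2
eef_pos: [0.5234, -0.0657, 0.0964]
eef_rot: [0.001, 0.205, 0.979, -0.0]
wrist_force: [-3.0, -2.3, 6.1]
opening: 0.149
grasp_force: 60.6
```

```bash
python3 -c "
from h import *
st()"
```

```text
t 15.2 pos [ 0.5234 -0.0657  0.0964] yaw -0.4137 F [-3.  -2.3  6.1] T [-0.25   0.359  0.258] q6 -1.506 eff6 0.15 op 0.149 gf 60.6 tz [ 0.001 -0.001 -1.   ]
```

Only friction so far. Next I'll go slowly through 0.2–0.29.

send_rows:
  dr:
    - [0,0,0.05]
    - [0,0,0.1]
    - [0,0,0.15]
    - [0,0,0.2]
    - [0,0,0.25]
    - [0,0,0.3]
    - [0,0,0.35]
    - [0,0,0.4]
  xyz:
    - [0,0,0]
    - [0,0,0]
    - [0,0,0]
    - [0,0,0]
    - [0,0,0]
    - [0,0,0]
    - [0,0,0]
    - [0,0,0]
  jaw: [0,0,0,0,0,0,0,0]

```text
time_s: 16.2
eef_pos: [0.5234, -0.0657, 0.0964]
eef_rot: [0.001, 0.226, 0.974, -0.0]
wrist_force: [-2.9, -2.3, 6.5]
opening: 0.149
grasp_force: 60.6
```

```bash
python3 -c "
from h import *
st()"
```

```text
t 16.2 pos [ 0.5234 -0.0657  0.0964] yaw -0.4554 F [-2.9 -2.3  6.5] T [-0.259  0.368  0.226] q6 -1.465 eff6 0.203 op 0.149 gf 60.6 tz [ 0.001 -0.001 -1.   ]
```

send_rows:
  dr:
    - [0,0,0.1]
    - [0,0,0.2]
    - [0,0,0.3]
    - [0,0,0.4]
    - [0,0,0.45]
    - [0,0,0.5]
    - [0,0,0.55]
    - [0,0,0.6]
  xyz:
    - [0,0,0]
    - [0,0,0]
    - [0,0,0]
    - [0,0,0]
    - [0,0,0]
    - [0,0,0]
    - [0,0,0]
    - [0,0,0]
  jaw: [0,0,0,0,0,0,0,0]

```text
time_s: 17.2
eef_pos: [0.5234, -0.0657, 0.0964]
eef_rot: [0.001, 0.256, 0.967, -0.0]
wrist_force: [-2.8, -2.5, 5.5]
opening: 0.149
grasp_force: 60.5
```

```bash
python3 -c "
from h import *
st()"
```

```text
t 17.2 pos [ 0.5234 -0.0657  0.0964] yaw -0.5182 F [-2.8 -2.5  5.5] T [-0.313  0.379  0.24 ] q6 -1.402 eff6 0.203 op 0.149 gf 60.5 tz [ 0.002 -0.001 -1.   ]
```

The joint is past 0.3 with friction only, so the interlock is open. Next I'll go on to about 0.88.

send_rows:
  dr:
    - [0,0,0.6]
    - [0,0,1.3]
    - [0,0,2]
    - [0,0,2.7]
    - [0,0,3.4]
    - [0,0,4.1]
    - [0,0,4.8]
    - [0,0,5.2]
  xyz:
    - [0,0,0]
    - [0,0,0]
    - [0,0,0]
    - [0,0,0]
    - [0,0,0]
    - [0,0,0]
    - [0,0,0]
    - [0,0,0]
  jaw: [0,0,0,0,0,0,0,0]

```text
time_s: 18.2
eef_pos: [0.5233, -0.0658, 0.0964]
eef_rot: [0.001, 0.507, 0.862, -0.0]
wrist_force: [-2.9, -2.5, 6.7]
opening: 0.15
grasp_force: 60.6
```

```bash
python3 -c "
from h import *
st()"
```

```text
t 18.2 pos [ 0.5233 -0.0658  0.0964] yaw -1.0642 F [-2.9 -2.5  6.7] T [-0.375  0.489  0.301] q6 -0.856 eff6 -0.036 op 0.15 gf 60.6 tz [ 0.001 -0.001 -1.   ]
```

send_rows:
  dr:
    - [0,0,0.1]
    - [0,0,0.2]
    - [0,0,0.3]
    - [0,0,0.35]
    - [0,0,0.4]
    - [0,0,0.45]
    - [0,0,0.5]
    - [0,0,0.55]
  xyz:
    - [0,0,0]
    - [0,0,0]
    - [0,0,0]
    - [0,0,0]
    - [0,0,0]
    - [0,0,0]
    - [0,0,0]
    - [0,0,0]
  jaw: [0,0,0,0,0,0,0,0]

```text
time_s: 19.2
eef_pos: [0.5233, -0.0658, 0.0964]
eef_rot: [0.001, 0.531, 0.847, -0.0]
wrist_force: [-3.4, -2.8, 6.3]
opening: 0.148
grasp_force: 60.5
```

```bash
python3 -c "
from h import *
st()"
```

```text
t 19.2 pos [ 0.5233 -0.0658  0.0964] yaw -1.1203 F [-3.4 -2.8  6.3] T [-0.331  0.503  0.267] q6 -0.8 eff6 0.204 op 0.148 gf 60.5 tz [ 0.001 -0.001 -1.   ]
```

send_rows:
  dr:
    - [0,0,0.05]
    - [0,0,0.1]
    - [0,0,0.15]
    - [0,0,0.2]
    - [0,0,0.25]
    - [0,0,0.3]
    - [0,0,0.35]
    - [0,0,0.4]
  xyz:
    - [0,0,0]
    - [0,0,0]
    - [0,0,0]
    - [0,0,0]
    - [0,0,0]
    - [0,0,0]
    - [0,0,0]
    - [0,0,0]
  jaw: [0,0,0,0,0,0,0,0]

```text
time_s: 20.2
eef_pos: [0.5233, -0.0658, 0.0964]
eef_rot: [0.001, 0.549, 0.836, -0.0]
wrist_force: [-3.2, -3.0, 6.6]
opening: 0.15
grasp_force: 60.5
```

```bash
python3 -c "
from h import *
st()"
```

```text
t 20.2 pos [ 0.5233 -0.0658  0.0964] yaw -1.1622 F [-3.2 -3.   6.6] T [-0.39   0.485  0.267] q6 -0.758 eff6 0.204 op 0.15 gf 60.5 tz [ 0.001 -0.001 -1.   ]
```

send_rows:
  dr:
    - [0,0,0.05]
    - [0,0,0.1]
    - [0,0,0.15]
    - [0,0,0.2]
    - [0,0,0.25]
    - [0,0,0.3]
    - [0,0,0.35]
    - [0,0,0.4]
  xyz:
    - [0,0,0]
    - [0,0,0]
    - [0,0,0]
    - [0,0,0]
    - [0,0,0]
    - [0,0,0]
    - [0,0,0]
    - [0,0,0]
  jaw: [0,0,0,0,0,0,0,0]

```text
time_s: 21.2
eef_pos: [0.5233, -0.0659, 0.0964]
eef_rot: [0.001, 0.566, 0.824, -0.0]
wrist_force: [-4.1, -2.9, 6.5]
opening: 0.156
grasp_force: 60.5
```

```bash
python3 -c "
from h import *
st()"
```

```text
t 21.2 pos [ 0.5233 -0.0659  0.0964] yaw -1.2041 F [-4.1 -2.9  6.5] T [-0.375  0.48   0.279] q6 -0.716 eff6 0.204 op 0.156 gf 60.5 tz [ 0.001 -0.001 -1.   ]
```

send_rows:
  dr:
    - [0,0,0.05]
    - [0,0,0.1]
    - [0,0,0.15]
    - [0,0,0.2]
    - [0,0,0.25]
    - [0,0,0.3]
    - [0,0,0.33]
    - [0,0,0.36]
  xyz:
    - [0,0,0]
    - [0,0,0]
    - [0,0,0]
    - [0,0,0]
    - [0,0,0]
    - [0,0,0]
    - [0,0,0]
    - [0,0,0]
  jaw: [0,0,0,0,0,0,0,0]

```text
time_s: 22.2
eef_pos: [0.5233, -0.0658, 0.0964]
eef_rot: [0.001, 0.582, 0.813, -0.0]
wrist_force: [-3.5, -2.0, 6.9]
opening: 0.154
grasp_force: 61.0
```

```bash
python3 -c "
from h import *
st()"
```

```text
t 22.2 pos [ 0.5233 -0.0658  0.0964] yaw -1.2415 F [-3.5 -2.   6.9] T [-0.357  0.507  0.315] q6 -0.678 eff6 0.311 op 0.154 gf 61.0 tz [ 0.001 -0.001 -1.   ]
```

Contact has started, at about 3 N. One more small step should reach about 8 N.

send_rows:
  dr:
    - [0,0,0.03]
    - [0,0,0.06]
    - [0,0,0.09]
    - [0,0,0.12]
    - [0,0,0.14]
    - [0,0,0.16]
    - [0,0,0.16]
    - [0,0,0.16]
  xyz:
    - [0,0,0]
    - [0,0,0]
    - [0,0,0]
    - [0,0,0]
    - [0,0,0]
    - [0,0,0]
    - [0,0,0]
    - [0,0,0]
  jaw: [0,0,0,0,0,0,0,0]

```text
time_s: 23.2
eef_pos: [0.5232, -0.0658, 0.0964]
eef_rot: [0.001, 0.588, 0.809, -0.0]
wrist_force: [-3.3, -2.7, 6.1]
opening: 0.152
grasp_force: 61.6
```

```bash
python3 -c "
from h import *
st()"
```

```text
t 23.2 pos [ 0.5232 -0.0658  0.0964] yaw -1.2581 F [-3.3 -2.7  6.1] T [-0.383  0.459  0.411] q6 -0.662 eff6 0.393 op 0.152 gf 61.6 tz [ 0.001 -0.002 -1.   ]
```

Firm stop felt at about 5–6 N, so I'll release, lift and back away.

send_rows:
  dr:
    - [0,0,0]
    - [0,0,0]
    - [0,0,0]
    - [0,0,0]
    - [0,0,0]
    - [0,0,0]
    - [0,0,0]
    - [0,0,0]
  xyz:
    - [0,0,0]
    - [0,0,0]
    - [0,0,0]
    - [0,0,-0.5]
    - [0,0,-3]
    - [0,0,-7]
    - [0,0,-11]
    - [0,0,-15]
  jaw: [50,50,50,50,50,50,50,50]

```text
time_s: 24.2
eef_pos: [0.5227, -0.0651, 0.2469]
eef_rot: [0.0, 0.589, 0.808, 0.0]
wrist_force: [0.6, -1.2, 0.4]
opening: 0.502
grasp_force: 0.0
```

```bash
python3 -c "
from h import *
im=np.ascontiguousarray(ctrl.camera('side')[:,:,::-1]);cv2.imwrite('pics/s3.png',cv2.resize(im[130:300,150:330],None,fx=3.3,fy=3.3,interpolation=cv2.INTER_CUBIC))
st()"
```

```text
t 24.25 pos [ 0.5254 -0.0659  0.253 ] yaw -1.2588 F [2.6 0.7 4.4] T [-0.056 -0.099  0.003] q6 -0.661 eff6 0.0 op 0.504 gf 0.0 tz [ 0.009 -0.003 -1.   ]
```

View pics/s3.png

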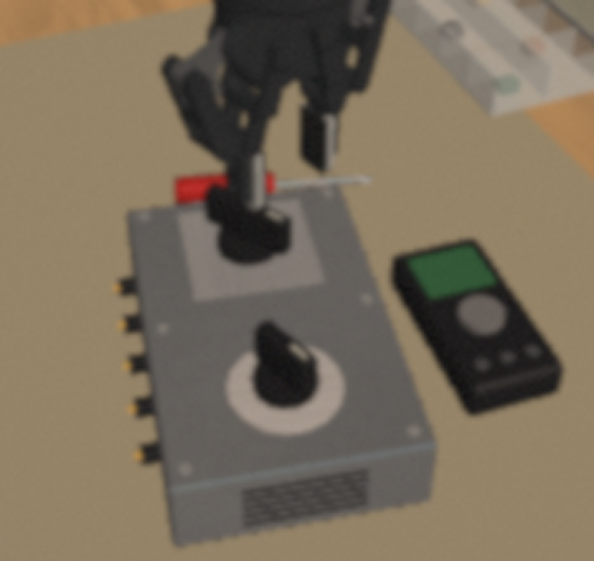

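Both handles are turned clockwise (isolator at crop (248,220), selector at (285,355)). The gripper is clear and the loose things haven't moved.

```bash
python3 -c "
from bench import ctrl
print(ctrl.hand_in())"
```

```text
the job is handed in; nothing more can be done
None
```

I turned the isolator and then the selector clockwise to their felt stops (about 7–8 N and 5–6 N), let go with the gripper clear, left the loose things untouched, and handed the job in at about 24 s; no verdict came back.

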